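Lock the shoe last on its jack with the pin

TASK

Swing the wooden shoe last on the bench jack round to its stop, so that the eye in its steel lug lines up with the pin lying in the guide. Then push the pin fully home through the eye, until its head meets the end of the guide, and leave it there. Do not shift the other things lying on the bench.

Things in the scene. Friction and masses are not known exactly. Their poses are not given: they have to be found in the camera images.
- jack: the last jack: steel base plate 190 x 235 x 8 mm, fixed to the bench. Origin on the bench under the vertical swivel axis. The pin's guide, an open channel 17 mm wide inside, 34 outside, floor at z 33, walls to z 47 mm, runs along this y at x -100 mm, from y -150 to -35; a strap bridges it at y -52 (top z 54). Stop block for the arm at x -48, y -20 (top z 50). Plate: x -125 to 65, y -152 to 82 mm.
- guide_mouth (a point): the end of the guide where the pin's head comes to rest, on the pin's axis: x -100, y -150, z 40 mm in the jack's frame. Axes as the jack's.
- last (a joint): swivel of the wooden shoe last (with its steel arm and lug) about the vertical axis through the jack's origin. 0 = at its stop: eye in line with the guide, toe along the jack's +y. Grows to 1.1 rad as it turns clockwise seen from above, the toe going from the jack's +y towards +x; starts at 0.35 to 0.8. Stiff (0.25 N m, 3 N at the toe): stays where it is left.
- toe (a point): in the toe part of the last on the jack, on its centre line 95 mm from the swivel axis, 80 mm above the bench. The last: 190 mm long, from 65 mm behind the axis to 125 ahead, about 60 wide here; sole 62 mm above the bench, top at 125 mm by the heel, 94 here, 80 at the tip. Axes turn with the last: y towards the toe tip, z up.
- eye (a point): centre of the eye, a 20 mm round hole, rims bevelled 2 mm, in the upright steel lug (44 wide, 40 high, 12 mm thick) on the arm under the last, 100 mm from the swivel axis, 40 mm above the bench. The arm sticks out at right angles to the last. Axes turn with the last: y through the hole, +x towards the swivel axis.
- pin: loose steel pin in the guide, 220 g: shaft 14 mm diameter, 180 mm long, rounded tip; head 30 mm diameter, 12 mm thick. Origin on its axis at the head's front face, 40 mm above the bench; y along the shaft to the tip, back of the head at y -12 mm. At the start the head stands 45 to 65 mm from the guide's end, the tip just short of the lug; it slides along +y (jack's +y) under about 3 N.
- pin_tip (a point): the tip of the pin, 180 mm along y from the pin's origin; when home it stands 30 mm past the middle of the lug.
- glue_tub: open yellow plastic glue tub, 85 x 65 x 45 high; origin under its centre (mm). Leave it alone.
- glue_bottle: white bottle with green cap, 56 diameter, 130 high; origin under its centre (mm). Leave it alone.
- spare_last: loose wooden shoe last, the same shape as the one on the jack, 190 x 66 x 63 high, lying sole down; origin under its middle (mm). Leave it alone.
- hammer: hammer lying on the bench, 260 long; origin under its middle (mm). Leave it alone.
- soles: stack of cork insoles, 200 x 66 x 20 high; origin under its centre (mm). Leave it alone.
- rivet_tin: steel cup for rivets, 72 diameter, 50 high; origin under its centre (mm). Leave it alone.
- brush: glue brush with wooden handle, 200 long, 42 wide, lying on the bench; origin under its middle (mm). Leave it alone.
Things that resemble listed ones, but are neither listed nor needed, are in the scene too. Of the things like the pin, leave any that is purple; of the rest the larger one is meant.

How it is judged:
By the outcome, as a careful person would: the job done as asked, in the order asked, and still so for the second after the job is handed in, with the robot touching nothing.
It also fails if it takes over 54 s, if anything falls off the work surface, if the arm or the gripper's body presses on something with over 40 N, if the wrist force passes 120 N, or if a joint passes its speed limit or range.

ROBOT

A 7-joint arm with a two-finger parallel gripper is mounted at the origin on the work surface. World frame = base frame: x ahead of the robot, y to its left, z up, the work surface at z = 0. Lengths are in m, angles in rad, forces in N, time in s.
With the tool pointing down it reaches from about 0.425 to 1.025 m from the base axis. Payload 3.6 kg.
Tool frame: the origin (TCP) lies at the very end of the fingers, on their centre line; the grasp point (between the pads) lies ctrl.grasp_offset behind it (ctrl.grasp_offset is the distance from the TCP to the grasp point, in m); z points along the fingers, y is the line along which they close (so a half turn about z gives the same grasp; the last joint's range is limited). The gripper opens to 85 mm and grips with 20 to 120 N. Pads are 22 mm wide; open, the fingers measure 114 mm over their backs; the gripper's body (76 mm by 85 mm) begins 54 mm behind the grasp point. The pads swing forward as they close: fully open they stand 13 mm farther back than shut.
Start: joints at [-1.284, 0.591, 0.048, 1.609, -0.033, 0.943, -0.034], TCP at [0.269, 0.673, 0.231] pointing down, gripper open.
Joint ranges: [-2.69, 2.69], [-0.47, 2.24], [-1.27, 1.36], [0.19, 2.51], [-1.53, 4.68], [0.08, 2.07], [-3.09, 3.09]. Speed limits (rad/s): [2.57, 2.57, 3.14, 3.14, 3.14, 3.14, 3.14].

INTERFACE

Orientations are given as a unit quaternion [w, x, y, z].
In Python, from bench import sensors, eyes, hand_in, ctrl gives the robot as it stands. The module is installed in compiled form; this text tells all that it offers.
- The arm moves only by the tool apply_moves, never from a script. Its argument "plan" is a list of rows, each a list of 3 entries, a list of its own where there are three numbers: the shift along the world's x, y, z in mm, then the turn about the world's z in rad, then the opening, from 0 (shut) to 1 (fully open). In form: [[[dx, dy, dz], spin, grip], ...]. A call has 1 to 10 rows; each row shifts and turns the commanded pose from where the row before left it; what a row does not reach is not made up. A row lasts 1/12 s, in which the tool goes at most 41.7 mm and 7.16 degrees, less where a joint would pass 70% of its speed; a pose out of reach is approached as far as the arm can. A call with a gripper value outside its range is refused whole. The fingers move at their own pace and stop on an object; "squeeze" is the grip in N (left out, the last holds). Time passes only in rows, so rows that do not move let the fingers close. It gives the time, the measured TCP pose, the force, the opening and the grip force at its end, in the units of the state.
- sensors.state(): the state, without advancing time (a new reading comes with each control period).
- eyes.camera(name): name is "scene" or "side" or "wrist"; returns a dict with "color" (480x640x3 uint8, blue, green, red), "depth" (480x640 float32, m along the optical axis (not along the pixel's ray), 0 where there is no reading), "vfov" (degrees; the focal length in pixels is half the picture's height over the tangent of half this angle, whatever the lens; pixels are square), "cx", "cy" (the principal point, pixels), "k1" (the pictures are not rectified: a ray, as slopes to the right and down, at radius r is drawn at 1 + k1 r^2 times it, then the intrinsics apply), "rvec" (rotation vector, rad) and "tvec" (3), from world to camera coordinates, as OpenCV has them; the wrist camera has in their place "hand_eye" (4x4, takes a point from camera to tool coordinates, whose origin is the TCP and whose axes are the flange's). Camera axes: x right, y down, z forward; pixel columns grow to the right and rows downward; lengths in m; the calibration is good to about 2 mm. A picture is of the moment at which its call begins: read the wrist's pose just before it.
- hand_in(): hands the job in; it is judged then, once.
Trained networks look in a picture, given as the dict that the camera call returned (one of the last four; its "shot" number tells which), for a name from the list of things; names that differ only in an ending like _2 or _b are one class to them, and where a whole thing is asked for, a point or a joint stands for the part that bears it (a point fixed in the world has none). Each returns a list of dicts, best first, with "p" (0 to 1); they miss things now and then, are a little off and sometimes report something else, mostly with a low value. They report only what shows in the picture. A call takes as long as a camera call. They do not tell look-alikes from the thing itself.
- eyes.spot_in(picture, query): "at" ([x, y, z] in m, in world coordinates, good to about 4 mm: the middle of the surface that is visible of it).
- eyes.cut_out(picture, query): "mask" (480x640 bool, what is visible of it).
- eyes.pinpoint(picture, query): "at" ([x, y, z] in m, in world coordinates, good to about 4 mm: a listed point, or the origin of a listed thing).
The state is a dict: "clock": time; "joints": joint angles; "joint_velocities": joint speeds; "tau": joint torques, N m; "position": TCP position; "ee_rot": TCP orientation; "wrist_force": force on the tool from outside, world axes, zero at the start; "torque": the same for the moment, N m; "opening": finger opening in m; "gripper_force": force on a finger pad.
Only numpy, scipy, OpenCV 4.12 (cv2) and the standard library are available. Lean on these libraries where they do the work, as an engineer would, in place of code of your own. Each camera call takes 0.05 s, during which the arm holds its last target. There are 200 camera calls.

## Working session

There is one attempt and no reset: what is moved stays moved. The work goes in short steps, Python scripts to look and compute and a tool call to move; the robot and the scene stay as the last step left them, time stands still between calls to the robot, and variables do not carry over. Pictures are saved under pics/ and viewed, at most 10 in all, crops included, and the job is handed in when it is done.

Besides the shell and the picture viewer there is one more tool, called after "Call:" by a JSON object that holds its "method" and its "body". apply_moves: Moves the arm, as the interface text tells. Its arguments: {"type":"object","properties":{"plan":{"type":"array"},"squeeze":{"type":"number"}},"required":["plan"]}

```bash
mkdir -p pics
cat > h.py <<'E'
import numpy as np, cv2
from bench import sensors, eyes, hand_in, ctrl
def q(p,names,f='pinpoint'):
    for n in names:
        for d in getattr(eyes,f)(p,n)[:4]:
            print(p['shot'],f,n,round(d['p'],2),np.round(np.array(d['at'])*1000).astype(int))
def proj(p,pts):
    f=240/np.tan(np.radians(p['vfov'])/2)
    K=np.array([[f,0,p['cx']],[0,f,p['cy']],[0,0,1]])
    return cv2.projectPoints(np.float64(pts),np.float64(p['rvec']),np.float64(p['tvec']),K,np.array([p['k1'],0,0,0.]))[0][:,0]
def unproj(p,uv):
    f=240/np.tan(np.radians(p['vfov'])/2)
    K=np.array([[f,0,p['cx']],[0,f,p['cy']],[0,0,1]])
    s=cv2.undistortPoints(np.float64([uv]),K,np.array([p['k1'],0,0,0.]))[0][0]
    z=p['depth'][int(uv[1]),int(uv[0])]
    R=cv2.Rodrigues(np.float64(p['rvec']))[0]
    return R.T@(np.array([s[0]*z,s[1]*z,z])-np.ravel(p['tvec']))
E
python3 - <<'E'
from h import *
print(ctrl.grasp_offset, sensors.state())
for c in ['scene','side']:
    p=eyes.camera(c); cv2.imwrite(f'pics/{c}0.png',p['color'])
    q(p,['jack','guide_mouth','toe','eye','pin','pin_tip','glue_tub','glue_bottle','spare_last','hammer','soles','rivet_tin','brush'])
    q(p,['pin','last'],'spot_in')
E
```

```text
0.0187 {'clock': 0.0, 'joints': array([-1.28449603,  0.59209045,  0.04830286,  1.60987364, -0.03328589,
        0.94268676, -0.03369484]), 'joint_velocities': array([-0.00065445, -0.00029857,  0.00019884,  0.00082689, -0.00078817,
        0.00050322, -0.00054147]), 'tau': array([ 2.04339872e-04, -5.48692024e+01,  1.54580500e+00, -1.98125035e+01,
        9.22711508e-03,  8.67160183e-03,  1.30315283e-05]), 'position': array([0.26846833, 0.6725468 , 0.23014248]), 'ee_rot': array([-1.43874090e-04,  1.88716469e-01,  9.82030969e-01, -1.11761112e-03]), 'wrist_force': array([-0.57485621,  0.23655905, -0.25261085]), 'torque': array([-0.01075332, -0.0334478 ,  0.01151213]), 'gripper_force': 0.0, 'opening': 0.08568578647760092}
1 pinpoint jack 0.77 [554 132   0]
1 pinpoint jack 0.64 [670 -75  -1]
1 pinpoint guide_mouth 0.67 [462 -30  38]
1 pinpoint guide_mouth 0.5 [587 214  79]
1 pinpoint guide_mouth 0.5 [ 378 -400   -5]
1 pinpoint toe 0.85 [590 213  80]
1 pinpoint eye 0.65 [458 168  40]
1 pinpoint eye 0.64 [453 103  43]
1 pinpoint pin 0.71 [468 -82  36]
1 pinpoint pin 0.68 [ 540 -197   10]
1 p
[... 764 characters left out ...]
543 -196   10]
2 pinpoint pin_tip 0.65 [ 226 -484    8]
2 pinpoint pin_tip 0.59 [453  98  43]
2 pinpoint pin_tip 0.48 [ 473 -300    9]
2 pinpoint glue_tub 0.57 [505 312   0]
2 pinpoint glue_tub 0.46 [583 458  -2]
2 pinpoint glue_bottle 0.8 [670 -73   0]
2 pinpoint spare_last 0.86 [413 473   1]
2 pinpoint spare_last 0.56 [454  98  40]
2 pinpoint spare_last 0.46 [467 -81  42]
2 pinpoint soles 0.9 [584 460  -5]
2 pinpoint soles 0.38 [732 148  -2]
2 pinpoint soles 0.34 [508 312   0]
2 pinpoint rivet_tin 0.55 [ 380 -396   -1]
2 pinpoint brush 0.88 [731 147  -2]
2 spot_in pin 0.82 [459 -50  46]
2 spot_in pin 0.8 [ 514 -239   14]
2 spot_in pin 0.62 [ 208 -390   12]
2 spot_in last 0.66 [526 136  91]
```

View pics/scene0.png

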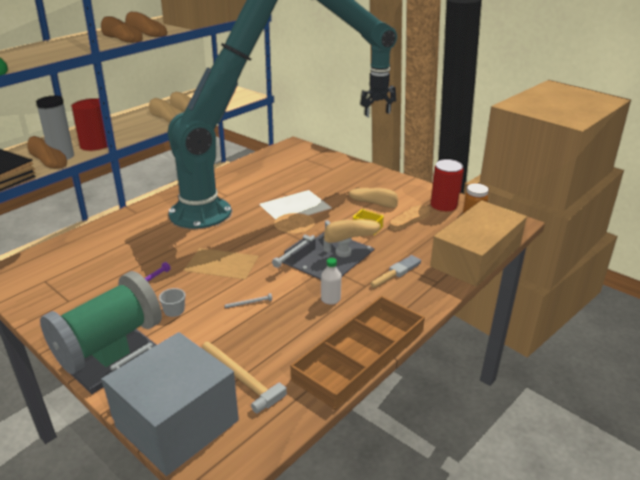

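View pics/side0.png

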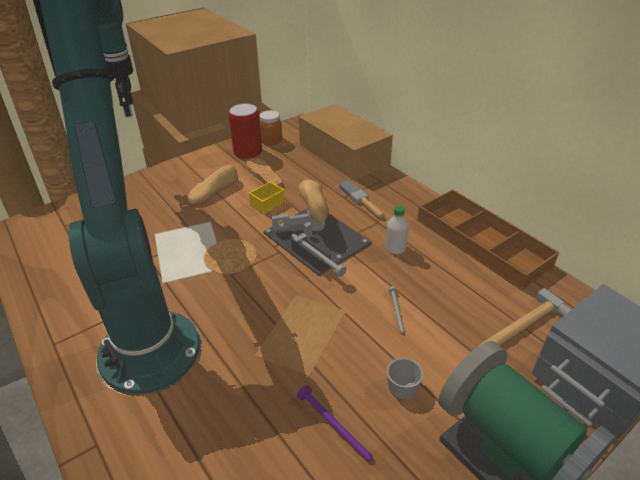

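Three pin-like things are visible in the side picture: a steel pin in the guide at (320,255), a thin loose steel pin at (397,310), and a purple one at (335,425). The one in the guide is the larger non-purple one and lies where the task says. I'll confirm that with a wrist view from above the jack.

Call:
{"method": "apply_moves", "body": {"plan": [[[16,-32,4],0.026,0],[[16,-32,4],0.026,0],[[16,-32,4],0.026,0],[[16,-32,4],0.026,0],[[16,-32,4],0.026,0],[[16,-32,4],0.026,0],[[16,-32,4],0.026,0],[[16,-32,4],0.026,0],[[16,-32,4],0.026,0]], "squeeze": 40}}

```text
clock: 2.35
position: [0.4134, 0.3837, 0.2678]
ee_rot: [0.0, 0.072, 0.997, 0.0]
wrist_force: [0.8, 1.0, 0.3]
opening: -0.0003
gripper_force: 0.0
```

Call:
{"method": "apply_moves", "body": {"plan": [[[16,-32,4],0.026,0],[[16,-32,4],0.026,0],[[16,-32,4],0.026,0],[[16,-32,4],0.026,0],[[16,-32,4],0.026,0],[[16,-32,4],0.026,0],[[16,-32,4],0.026,0],[[16,-32,4],0.026,0],[[16,-32,4],0.026,0],[[0,0,0],0,0]]}}

```text
clock: 3.18
position: [0.5607, 0.0879, 0.3047]
ee_rot: [0.002, -0.038, 0.999, -0.002]
wrist_force: [-0.7, -0.6, 0.5]
opening: -0.0001
gripper_force: 0.0
```

Run:
```python
from h import *
s=sensors.state(); print(s['clock'],s['position'],s['ee_rot'],s['wrist_force'])
p=eyes.camera('wrist'); cv2.imwrite('pics/w0.png',p['color'])
q(p,['jack','guide_mouth','toe','eye','pin','pin_tip','glue_tub'])
p=eyes.camera('side'); 
q(p,['jack','guide_mouth','toe','eye','pin','pin_tip'])
cv2.imwrite('pics/crop0.png',cv2.resize(p['color'][150:350,180:430],None,fx=3,fy=3,interpolation=2)[:600,:])
```

```text
3.1833 [0.5606894  0.0878548  0.30469403] [ 0.00241386 -0.03819365  0.99926457 -0.00239636] [-0.73589454 -0.58405123  0.49969611]
3 pinpoint jack 0.69 [555 128  -1]
3 pinpoint guide_mouth 0.67 [465 -25  40]
3 pinpoint toe 0.76 [591 211  78]
3 pinpoint eye 0.95 [460 169  42]
3 pinpoint eye 0.19 [732 147   1]
3 pinpoint pin 0.67 [466 -83  38]
3 pinpoint pin 0.63 [ 541 -194   13]
3 pinpoint glue_tub 0.79 [507 312   2]
3 pinpoint glue_tub 0.64 [665 -72  -5]
4 pinpoint jack 0.85 [548 125   2]
4 pinpoint guide_mouth 0.87 [463 -27  43]
4 pinpoint guide_mouth 0.33 [549 129   1]
4 pinpoint toe 0.89 [591 212  80]
4 pinpoint toe 0.45 [ 698 -449   -5]
4 pinpoint eye 0.97 [463 165  34]
4 pinpoint eye 0.74 [ 381 -399   -2]
4 pinpoint pin 0.78 [467 -84  40]
4 pinpoint pin 0.63 [ 204 -312   13]
4 pinpoint pin 0.54 [ 542 -197   10]
4 pinpoint pin_tip 0.76 [455  96  39]
4 pinpoint pin_tip 0.74 [ 227 -487    8]
4 pinpoint pin_tip 0.65 [ 473 -301    7]
```

View pics/w0.png

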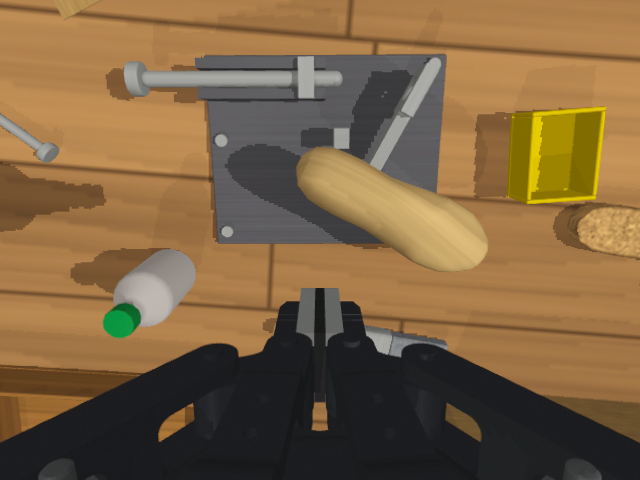

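View pics/crop0.png

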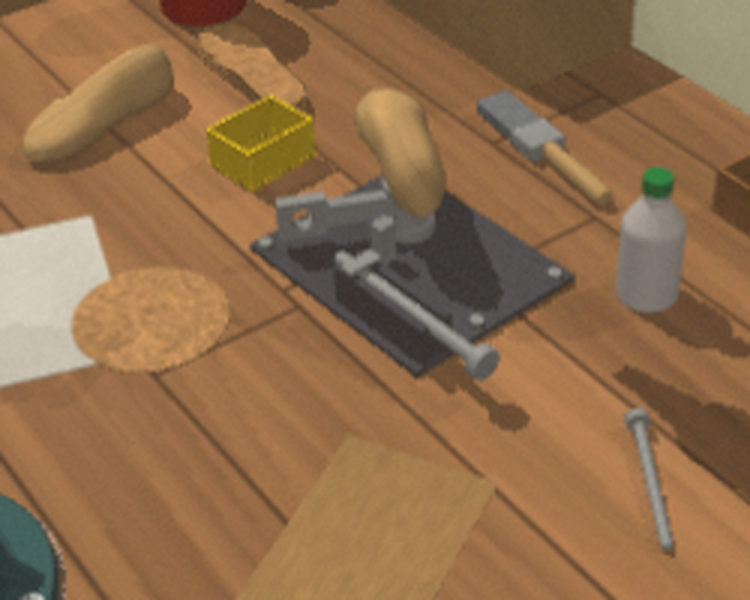

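The wrist view shows the pin in the guide (head at (135,78), tip at (340,78)). The last is on the jack with its toe at (465,240), turned about 0.5 rad. The crop confirms the thick pin lies in the jack's guide (head at (480,360)), while the thin one lies loose at (650,480). Next I go to the +x side of the toe.

Call:
{"method": "apply_moves", "body": {"plan": [[[25,27,0],-0.1,0],[[25,27,0],-0.1,0],[[24,27,0],-0.1,0],[[20,26,0],-0.1,0],[[0,0,-35],-0.1,0],[[0,0,-35],0,0],[[0,0,-35],0,0],[[0,0,-35],0,0],[[0,0,-20],0,0],[[0,0,0],0,0]]}}

```text
clock: 4.77
position: [0.6468, 0.2034, 0.1377]
ee_rot: [-0.005, 0.204, 0.979, -0.003]
wrist_force: [-1.0, 0.3, -0.1]
opening: -0.0003
gripper_force: 0.0
```

Call:
{"method": "apply_moves", "body": {"plan": [[[0,0,-30],0,0],[[0,0,-30],0,0],[[0,0,-17],0,0],[[0,0,0],0,0]]}}

```text
clock: 5.1
position: [0.6489, 0.2039, 0.0638]
ee_rot: [-0.002, 0.204, 0.979, -0.001]
wrist_force: [-0.5, 0.1, -0.7]
opening: 0.0001
gripper_force: 0.0
```

Run:
```python
from h import *
s=sensors.state(); print(s['clock'],s['position'],s['ee_rot'],s['wrist_force'])
p=eyes.camera('side'); q(p,['toe','eye'])
```

```text
5.1 [0.64889217 0.2039146  0.06383529] [-0.00229188  0.20435436  0.97889345 -0.00129084] [-0.50182282  0.10561488 -0.71901912]
5 pinpoint toe 0.95 [594 214  77]
5 pinpoint toe 0.56 [580 458   0]
5 pinpoint eye 0.64 [463 166  37]
5 pinpoint eye 0.19 [673 -70   3]
```

Call:
{"method": "apply_moves", "body": {"plan": [[[-8,-4,6],0,0],[[-8,-4,0],0,0],[[-4,4,0],0.05,0],[[-4,4,0],0.05,0],[[-4,4,0],0.05,0],[[-4,4,0],0.05,0],[[-4,3,0],0.05,0],[[-4,3,0],0.05,0],[[-5,3,0],0.05,0],[[-5,2,0],0.05,0]]}}

```text
clock: 6.08
position: [0.6032, 0.2231, 0.0747]
ee_rot: [0.004, 0.005, 1.0, 0.001]
wrist_force: [4.6, 0.2, -1.0]
opening: 0.0002
gripper_force: 1.7
```

Run:
```python
from h import *
s=sensors.state(); print(s['clock'],s['position'],s['ee_rot'],s['wrist_force'])
p=eyes.camera('side'); q(p,['toe','eye'])
```

```text
6.0833 [0.60323102 0.22310801 0.07469087] [3.57687460e-03 5.00131042e-03 9.99980805e-01 7.63536094e-04] [ 4.62462812  0.22586667 -0.97259034]
6 pinpoint toe 0.77 [568 219  79]
6 pinpoint eye 0.93 [456 141  36]
6 pinpoint eye 0.67 [471 -80  38]
```

Call:
{"method": "apply_moves", "body": {"plan": [[[-5,1,0],0.02,0],[[-5,1,0],0.02,0],[[-4,1,0],0.02,0],[[-4,0,0],0.02,0],[[-3,0,0],0,0]]}}

```text
clock: 6.65
position: [0.5822, 0.2301, 0.0739]
ee_rot: [0.004, -0.035, 0.999, 0.003]
wrist_force: [8.7, 4.6, 2.5]
opening: -0.0002
gripper_force: 4.7
```

Call:
{"method": "apply_moves", "body": {"plan": [[[-2,0,0],0,0],[[-1,0,0],0,0],[[-1,0,0],0,0]]}}

```text
clock: 6.9
position: [0.5822, 0.2301, 0.0743]
ee_rot: [0.007, -0.035, 0.999, 0.003]
wrist_force: [11.2, 4.7, -1.8]
opening: -0.0
gripper_force: 6.0
```

Run:
```python
from h import *
p=eyes.camera('side'); q(p,['toe','eye','jack','guide_mouth','pin_tip'])
```

```text
7 pinpoint toe 0.77 [549 223  79]
7 pinpoint eye 0.81 [454 118  34]
7 pinpoint jack 0.75 [549 127   1]
7 pinpoint guide_mouth 0.61 [466 -28  42]
7 pinpoint pin_tip 0.69 [ 477 -300    6]
7 pinpoint pin_tip 0.64 [ 228 -488    6]
7 pinpoint pin_tip 0.6 [451  98  43]
7 pinpoint pin_tip 0.25 [546 127   0]
```

Call:
{"method": "apply_moves", "body": {"plan": [[[-2,0,0],0,0],[[-2,0,0],0,0],[[0,0,0],0,0],[[15,0,0],0,0],[[20,0,0],0,0],[[0,0,40],0,0],[[0,0,40],0,0],[[0,0,40],0,0],[[-13,-33,10],0,0],[[-13,-33,10],0,0]]}}

```text
clock: 8.03
position: [0.5798, 0.1622, 0.2141]
ee_rot: [0.0, -0.037, 0.999, 0.001]
wrist_force: [0.2, -1.3, -0.6]
opening: -0.0002
gripper_force: 0.0
```

Call:
{"method": "apply_moves", "body": {"plan": [[[-14,-35,0],0,0],[[-14,-35,0],0,0],[[-14,-35,0],0,0],[[-14,-35,0],0,0],[[-14,-35,0],0,0],[[-14,-35,0],0,0],[[-14,-35,0],0,0],[[-10,-35,0],0,0],[[-10,-35,0],0,0],[[0,0,0],0,0]]}}

```text
clock: 8.87
position: [0.4566, -0.1619, 0.2116]
ee_rot: [-0.003, -0.028, 1.0, -0.001]
wrist_force: [0.4, 0.2, -0.1]
opening: 0.0002
gripper_force: 0.0
```

Run:
```python
from h import *
s=sensors.state(); print(s['clock'],s['position'],s['ee_rot'],s['wrist_force'])
p=eyes.camera('side'); q(p,['toe','eye','pin','pin_tip'])
p=eyes.camera('wrist'); q(p,['toe','eye','pin','pin_tip','guide_mouth']);cv2.imwrite('pics/w1.png',p['color'])
```

```text
8.8667 [ 0.45663745 -0.16191658  0.21158627] [-0.00347065 -0.02824038  0.99959444 -0.00117858] [ 0.36245775  0.15498883 -0.13045652]
8 pinpoint toe 0.71 [548 219  80]
8 pinpoint eye 0.69 [455 118  35]
8 pinpoint pin 0.79 [ 538 -198   10]
8 pinpoint pin 0.76 [ 204 -310   11]
8 pinpoint pin 0.74 [584 458   0]
8 pinpoint pin 0.59 [467 -83  40]
8 pinpoint pin_tip 0.95 [ 228 -484    7]
8 pinpoint pin_tip 0.74 [ 478 -298    6]
8 pinpoint pin_tip 0.52 [453  97  43]
9 pinpoint pin 0.78 [466 -82  37]
9 pinpoint pin 0.56 [ 539 -193   13]
9 pinpoint pin_tip 0.58 [ 476 -298    6]
9 pinpoint guide_mouth 0.61 [462 -28  42]
```

View pics/w1.png

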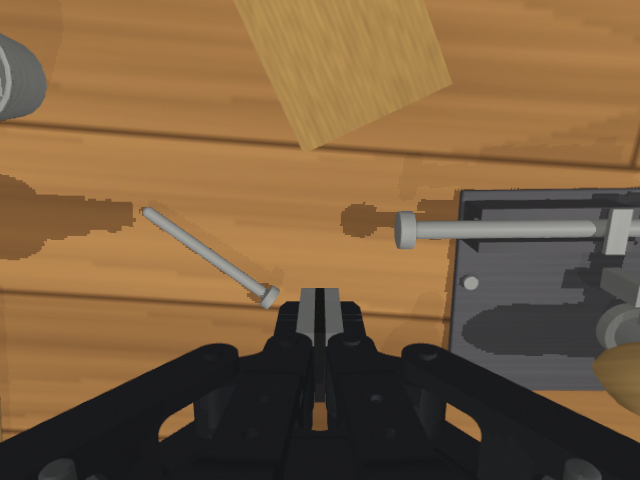

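The wrist view shows the pin head at (405,230), the guide going right, the loose thin pin at (145–270, 210–295) well clear, and the fingers shut. I lower behind the head.

Call:
{"method": "apply_moves", "body": {"plan": [[[6,12,-30],0.015,0],[[6,12,-30],0,0],[[0,3,-30],0,0],[[0,0,-30],0,0],[[0,0,-30],0,0],[[0,0,-24],0,0],[[0,0,0],0,0]]}}

```text
clock: 10.0
position: [0.4725, -0.1266, 0.0346]
ee_rot: [-0.004, -0.042, 0.999, 0.001]
wrist_force: [-0.4, -1.2, -0.4]
opening: 0.0001
gripper_force: 0.0
```

Call:
{"method": "apply_moves", "body": {"plan": [[[0,5,0],0,0],[[0,5,0],0,0],[[0,5,0],0,0],[[0,5,0],0,0],[[0,4,0],0,0]]}}

```text
clock: 10.42
position: [0.4758, -0.1031, 0.0397]
ee_rot: [0.001, -0.042, 0.999, -0.0]
wrist_force: [-0.1, -1.9, 0.4]
opening: 0.0003
gripper_force: 1.0
```

Run:
```python
from h import *
s=sensors.state(); print(s['clock'],s['position'],s['ee_rot'],s['wrist_force'])
p=eyes.camera('side'); q(p,['toe','eye','pin','pin_tip']);cv2.imwrite('pics/crop2.png',cv2.resize(p['color'][170:330,220:420],None,fx=3,fy=3,interpolation=2))
```

```text
10.4167 [ 0.47582385 -0.10308701  0.03965929] [ 1.49532198e-03 -4.19601784e-02  9.99118128e-01 -2.72027317e-04] [-0.14837161 -1.87810434  0.38849457]
10 pinpoint toe 0.64 [583 456  -2]
10 pinpoint toe 0.6 [547 221  77]
10 pinpoint toe 0.33 [467 -79  38]
10 pinpoint eye 0.96 [456 116  34]
10 pinpoint pin 0.74 [ 202 -311   11]
10 pinpoint pin 0.73 [ 540 -195    9]
10 pinpoint pin 0.6 [467 -83  39]
10 pinpoint pin 0.22 [671 -71   1]
10 pinpoint pin_tip 0.79 [452  99  43]
10 pinpoint pin_tip 0.79 [ 227 -486    7]
10 pinpoint pin_tip 0.72 [ 476 -298    9]
```

View pics/crop2.png

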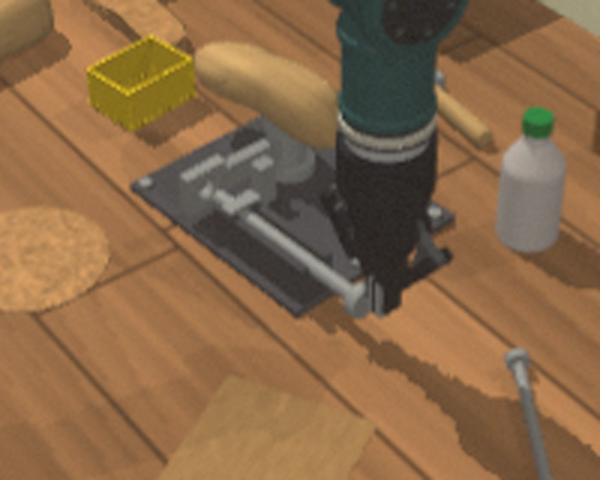

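The crop shows the fingers just behind the pin head at (360,295), in contact, with the lug ahead of the tip. Now I push.

Call:
{"method": "apply_moves", "body": {"plan": [[[-1,4,0],0,0],[[-1,4,0],0,0],[[-1,4,-1],0,0],[[-1,4,-1],0,0],[[0,4,0],0,0],[[0,4,0],0,0]]}}

```text
clock: 11.17
position: [0.4708, -0.0794, 0.0362]
ee_rot: [-0.0, -0.042, 0.999, -0.0]
wrist_force: [0.1, -1.4, 1.3]
opening: 0.0001
gripper_force: 1.0
```

Call:
{"method": "apply_moves", "body": {"plan": [[[-0.5,4,0],0,0],[[-0.5,4,0],0,0],[[0,4,0],0,0]]}}

```text
clock: 11.42
position: [0.47, -0.0673, 0.0364]
ee_rot: [0.0, -0.042, 0.999, -0.0]
wrist_force: [0.9, -2.6, 0.0]
opening: -0.0002
gripper_force: 1.1
```

Run:
```python
from h import *
p=eyes.camera('side'); q(p,['toe','eye','pin','pin_tip'])
```

```text
11 pinpoint toe 0.93 [544 222  80]
11 pinpoint toe 0.21 [410 472   1]
11 pinpoint eye 0.68 [454 118  35]
11 pinpoint eye 0.28 [ 701 -451   -2]
11 pinpoint pin 0.73 [464 -44  41]
11 pinpoint pin 0.73 [ 541 -196    9]
11 pinpoint pin 0.6 [ 203 -311   12]
11 pinpoint pin_tip 0.81 [ 474 -300   10]
11 pinpoint pin_tip 0.63 [ 226 -485    6]
11 pinpoint pin_tip 0.5 [452 135  42]
```

Tip is through the eye; about 16 mm to go.

Call:
{"method": "apply_moves", "body": {"plan": [[[-0.5,3,0],0,0],[[0,3,0],0,0],[[-0.5,3,0],0,0],[[0,3,0],0,0]]}}

```text
clock: 12.0
position: [0.4686, -0.0563, 0.0363]
ee_rot: [-0.0, -0.041, 0.999, -0.001]
wrist_force: [-0.4, -12.6, -0.9]
opening: -0.0002
gripper_force: 5.9
```

Call:
{"method": "apply_moves", "body": {"plan": [[[0,2,0],0,0],[[0,2,0],0,0],[[0,1,0],0,0],[[0,1,0],0,0]]}}

```text
clock: 12.33
position: [0.4685, -0.0562, 0.0364]
ee_rot: [0.0, -0.038, 0.999, -0.003]
wrist_force: [-0.0, -18.3, -1.0]
opening: -0.0001
gripper_force: 9.0
```

Call:
{"method": "apply_moves", "body": {"plan": [[[0,1,0],0,0],[[0,1,0],0,0],[[0,1,0],0,0]]}}

```text
clock: 12.58
position: [0.4685, -0.0561, 0.0364]
ee_rot: [0.0, -0.036, 0.999, -0.005]
wrist_force: [0.3, -24.4, -2.7]
opening: -0.0003
gripper_force: 12.1
```

Run:
```python
from h import *
p=eyes.camera('side'); q(p,['toe','eye','pin','pin_tip','guide_mouth']);cv2.imwrite('pics/crop3.png',cv2.resize(p['color'][190:290,240:365],None,fx=6,fy=6,interpolation=2))
p=eyes.camera('wrist'); q(p,['pin','pin_tip','guide_mouth']);cv2.imwrite('pics/w3.png',p['color'])
```

```text
12 pinpoint toe 0.67 [547 219  77]
12 pinpoint eye 0.65 [454 115  36]
12 pinpoint pin 0.81 [ 205 -310   12]
12 pinpoint pin 0.74 [466 -32  41]
12 pinpoint pin 0.54 [ 539 -196    9]
12 pinpoint pin_tip 0.87 [ 225 -487   10]
12 pinpoint pin_tip 0.61 [ 474 -299    8]
12 pinpoint pin_tip 0.53 [449 145  41]
12 pinpoint guide_mouth 0.92 [464 -26  44]
13 pinpoint pin 0.92 [ 540 -195   13]
13 pinpoint pin 0.84 [458 -33  36]
```

View pics/crop3.png

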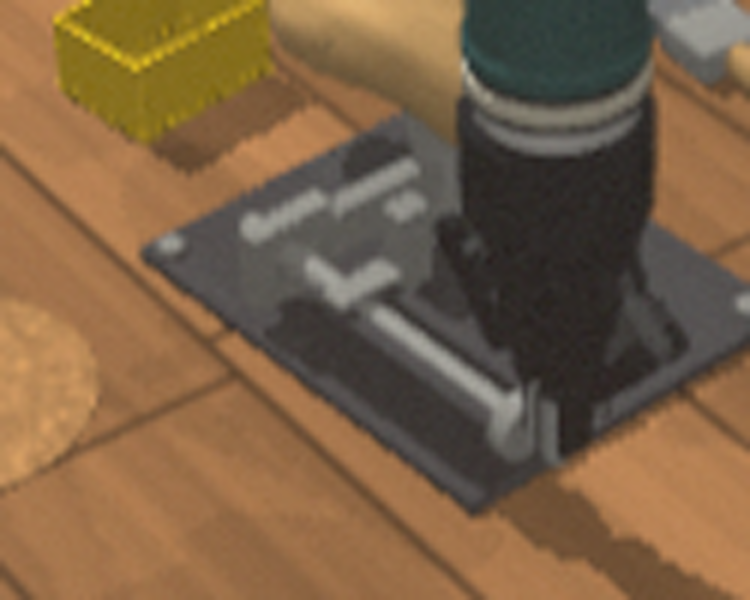

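View pics/w3.png

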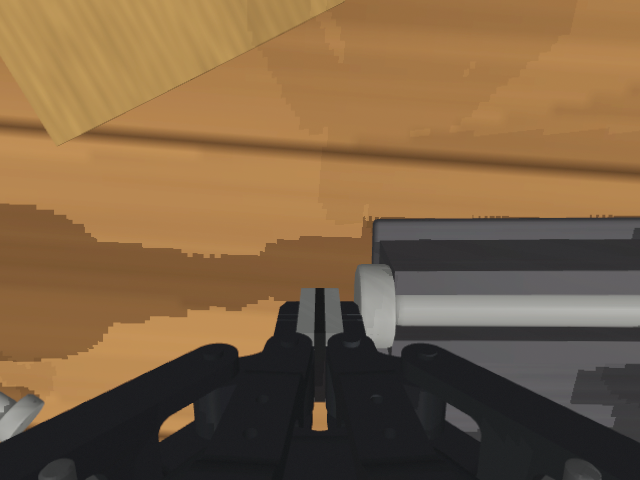

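The side crop shows the pin head at (515,420) against the guide's end, with the tip through the lug at (250,225). The wrist view shows the head's front face at (393,310) flush with the guide end. It didn't give under 24 N, so I retreat and check.

Call:
{"method": "apply_moves", "body": {"plan": [[[0,-15,0],0,0],[[2,-25,0],0,0],[[0,-15,15],0,0],[[0,0,40],0,0],[[0,0,40],0,0],[[0,0,40],0,0],[[0,10,40],0,0],[[0,35,10],0,0],[[0,35,0],0,0],[[0,0,0],0,0]]}}

```text
clock: 13.92
position: [0.4713, -0.0138, 0.2228]
ee_rot: [0.002, -0.047, 0.999, 0.002]
wrist_force: [-0.1, 1.1, 0.1]
opening: -0.0004
gripper_force: 0.0
```

Run:
```python
from h import *
s=sensors.state(); print(s['clock'],s['position'],s['wrist_force'])
p=eyes.camera('side'); q(p,['toe','eye','pin','pin_tip','guide_mouth'])
p=eyes.camera('wrist'); q(p,['pin','pin_tip','guide_mouth','eye','toe']);cv2.imwrite('pics/w4.png',p['color'])
```

```text
13.9167 [ 0.47134315 -0.01379595  0.22275098] [-0.11391942  1.13694316  0.0884958 ]
14 pinpoint toe 0.56 [546 220  78]
14 pinpoint eye 0.91 [455 120  39]
14 pinpoint pin 0.73 [463 -31  40]
14 pinpoint pin 0.66 [ 537 -195   10]
14 pinpoint pin 0.64 [ 203 -309   12]
14 pinpoint pin_tip 0.96 [ 227 -485    5]
14 pinpoint pin_tip 0.73 [450 144  42]
14 pinpoint pin_tip 0.48 [ 474 -297    4]
14 pinpoint pin_tip 0.26 [548 127   1]
14 pinpoint guide_mouth 0.73 [466 -29  41]
15 pinpoint pin 0.91 [460 -34  36]
15 pinpoint pin 0.57 [ 538 -194   14]
15 pinpoint pin_tip 0.63 [448 147  42]
15 pinpoint guide_mouth 0.95 [460 -25  42]
15 pinpoint eye 0.77 [450 122  37]
15 pinpoint eye 0.59 [554 128  -1]
```

View pics/w4.png

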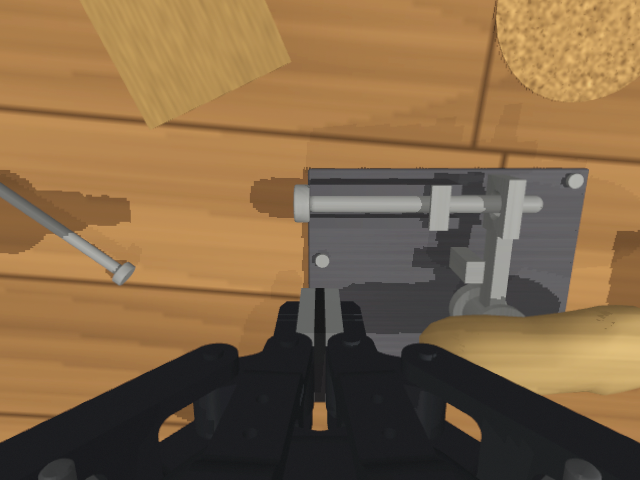

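The wrist view shows the pin through the lug (505–525, 205) with its tip at (543,205). The head at (302,203) sits at the guide's left end, and the thin pin is untouched. I'll check the seating with depth before handing in.

Run:
```python
from h import *
from scipy.spatial.transform import Rotation as R
s=sensors.state(); p=eyes.camera('wrist')
f=240/np.tan(np.radians(p['vfov'])/2); K=np.array([[f,0,p['cx']],[0,f,p['cy']],[0,0,1]])
u,v=np.meshgrid(np.arange(640.),np.arange(480.))
sl=cv2.undistortPoints(np.stack([u,v],-1).reshape(-1,1,2),K,np.array([p['k1'],0,0,0.]))[:,0]
z=p['depth'].reshape(-1).astype(float)
P=np.c_[sl*z[:,None],z,np.ones_like(z)]
w,x,y,zz=s['ee_rot']; T=np.eye(4); T[:3,:3]=R.from_quat([x,y,zz,w]).as_matrix(); T[:3,3]=s['position']
W=(T@p['hand_eye']@P.T)[:3].T*1000
W=W[z>0]
a=.075; o=np.array([551,128]); d=W[:,:2]-o
X=d@[np.cos(a),np.sin(a)]; Y=d@[-np.sin(a),np.cos(a)]; Z=W[:,2]
m=(abs(X+100)<25)
def ext(n,k):
    print(n,k.sum(),np.round(np.percentile(Y[k],[0,1,50,99,100]),1),np.round(np.percentile(X[k],[1,99]),1))
ext('head',m&(Z>48)&(Y<-90)); ext('wall',m&(Z>42)&(abs(abs(X+100)-13)<5)&(Y<-60)&(Y>-175))
ext('shaft',m&(abs(X+100)<8)&(Z>42)&(Z<51)); ext('lug',m&(Z>55)&(Y>-25)); ext('strap',m&(Z>50)&(Y>-90)&(Y<-25));ext('plate',(abs(Z-8)<3)&(X>-127)&(X<-70)&(Y<0))
for yy in range(-172,-125,3):
    k=(abs(Y-yy)<1.5)
    print(yy,[ (int(np.median(Z[k&(abs(X-xx)<1.5)])) if (k&(abs(X-xx)<1.5)).any() else None) for xx in range(-124,-78,4)])
```

```text
head 68778 [-199.4 -194.7 -143.6  -92.4  -90. ] [-110.9  -83.2]
wall 18796 [-175.  -173.8 -134.9  -64.7  -60. ] [-115.2  -82.8]
shaft 3260 [-163.  -149.4  -79.1   24.    28. ] [-107.8  -93.7]
lug 1132 [-8.3 -7.8 -2.4  4.5  4.8] [-121.  -78.]
strap 1245 [-90.  -90.  -56.8 -46.8 -46. ] [-115.7  -82.3]
plate 3757 [-411.7 -408.5  -69.8   -2.4   -0. ] [-123.7  -70.2]
-172 [0, 0, 0, 0, 0, 278, 284, 0, 276, 276, 278, 0]
-169 [0, 0, 0, 0, 0, 274, 281, 277, 277, 277, 277, 0]
-166 [0, 0, 0, 0, 0, 273, 279, 277, 277, 277, 0, 0]
-163 [0, 0, 0, 44, 51, 272, 274, 276, 51, 47, None, None]
-160 [0, 0, 0, 315, 304, 53, 263, 54, 51, 48, None, None]
-157 [0, 0, 0, 315, 301, 272, 54, 54, 52, 47, None, None]
-154 [0, 5, 3, 315, 301, 270, 234, 53, 51, 48, None, None]
-151 [1, 7, 20, 315, 302, 270, 230, 53, 41, 46, 46, 45]
-148 [1, 8, 21, 46, 298, 277, 292, 285, 151, 269, 269, 46]
-145 [1, 7, 27, 46, 46, 275, 280, 259, 267, 267, 268, 259]
-142 [1, 7, 24, 46, 47, 301, 282, 258, 258, 258, 258, 258]
-139 [2, 7, 26, 46, 293, 277, 291, 284, 269, 269, 270, 45]
-136 [0, 7, 26, 315, 302, 271, 235, 45, 32, 46, 47, None]
-133 [1, 7, 25, 315, 301, 270, 236, 45, 33, 46, 46, None]
-130 [0, 7, 26, 315, 301, 271, 237, 45, 33, 46, 47, 46]
-127 [1, 7, 26, 315, 303, 273, 264, 45, 37, 46, 46, 45]
```

```bash
python3 -c "
from h import *
print(hand_in())"
```

```text
the job is handed in; nothing more can be done
None
```

The last is at its stop and the pin is fully home through the eye, with its head against the guide's end and its tip about 30 mm past the lug's middle; the job is handed in at about 14 s of the 54 s limit, with no other item touched.

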